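# Put the swapped paint pots back in their own holders

### The arm

A 6-joint arm with a two-finger parallel gripper is mounted at the origin on a cart in front of the work surface, level with it; the furniture and walls round the work are solid. World frame = base frame: x ahead of the robot, y to its left, z up, the work surface at z = 0. Lengths are in m, angles in rad, forces in N, time in s.
With the tool pointing down it reaches from about 0.325 to 1 m from the base axis. Payload 5.1 kg.
Tool frame: the origin (TCP) lies at the very end of the fingers, on their centre line; the grasp point (between the pads) lies behind it (arm.tcp_to_grasp is the z of the grasp point in the tool frame, in m); z points along the fingers, y is the line along which they close (so a half turn about z gives the same grasp; the last joint's range is limited). The gripper opens to 85 mm and grips with 20 to 120 N. Pads are 22 mm wide; open, the fingers measure 114 mm over their backs; the gripper's body (76 mm by 85 mm) begins 54 mm behind the grasp point. The pads swing forward as they close: fully open they stand 13 mm farther back than shut.
Start: joints at [-1.416, 0.124, 1.65, -0, 1.367, -0.083], TCP at [0.153, -0.632, 0.231] pointing down, gripper open.
Joint ranges: [-2.61, 2.61], [-1.02, 2.33], [0.03, 2.71], [-1.35, 4.49], [0.32, 2.68], [-2.91, 2.91]. Speed limits (rad/s): [2.57, 2.57, 3.14, 3.14, 3.14, 3.14].

### API

Orientations are given as a unit quaternion [w, x, y, z].
In Python, from rig import arm, optics, readout gives the robot as it stands (arm), with the cameras (optics) and the readings (readout).
- The arm moves only by the tool nudge_tcp, called after "Request:" as name(argument=value, ...) on one line, values as JSON. Schema: {"type":"object","properties":{"rows":{"type":"string"},"only":{"type":"string"},"quiet":{"type":"boolean"},"lines":{"type":"string"}},"required":["rows"],"additionalProperties":false}. rows is a string of 1 to 10 rows, parted by a bar, with the numbers parted by spaces; each row has 7 numbers: a rotation vector rx, ry, rz in normalised numbers (1 is pi rad), then dx, dy, dz in parts of the range, where 1.0 means 0.5 m, then the opening from 0.0 (shut) to 1.0 (fully open); each row shifts and turns the commanded pose from where the row before left it, along the tool's axes as they then stand; what a row does not reach is not made up. A row lasts 1/8 s, in which the tool goes at most 0.0625 m and 0.188 rad, less where a joint would pass 70% of its speed; a pose out of reach is approached as far as the arm can. The fingers move at their own pace and stop on an object; the grip force is fixed at half the most. Time passes only in rows, so rows that do not move let the fingers close. The tool returns the time, the measured TCP pose, the force, the opening and the grip force at its end. only (a regular expression) keeps the lines of the reply that match it, lines (a string "A,B") keeps lines A to B, and quiet returns only ok. A shift or turn number past 1, either way, is cut back to 1. Input that does not fit is refused with a message, and nothing moves.
- readout.read_state(): the state, without advancing time (a new reading comes with each control period).
- optics.snapshot(name): name is "side" or "top" or "wrist"; returns a dict with "image" (400x640x3 uint8, red, green, blue), "vfov" (degrees; the focal length in pixels is half the picture's height over the tangent of half this angle, whatever the lens; pixels are square), "cx", "cy" (the principal point, pixels), "dist" ([k1, k2, p1, p2, k3] as OpenCV has them; the pictures are not rectified), "R" (3x3) and "t" (3): a world point X has camera coordinates R X + t. Camera axes: x right, y down, z forward; pixel columns grow to the right and rows downward; lengths in m; the calibration is good to about 2 mm. A picture is of the moment at which its call begins. There is no depth.
- arm.job_done(): hands the job in; it is judged then, once.
The state is a dict: "time_s": time; "joints": joint angles; "qd": joint speeds; "joint_efforts": joint torques, N m; "ee_pos": TCP position; "tcp_rot": TCP orientation; "wrist_force": force on the tool from outside, world axes, zero at the start; "wrist_torque": the same for the moment, N m; "opening": opening from 0.0 (shut) to 1.0 (fully open); "finger_force": force on a finger pad.
Only numpy, scipy, OpenCV 4.12 (cv2) and the standard library are available. Lean on these libraries where they do the work, as an engineer would, in place of code of your own. Each camera call takes 0.05 s, during which the arm holds its last target. There are 200 camera calls.

### The job

The four paint pots have been put back in the wrong pot holders. Swap them round (the empty dark-wood holder is there for parking a pot on the way) so that each pot stands fully down in the holder whose collar is painted its colour and the dark-wood holder is empty again; keep the pots upright all the time and do not disturb the toy locomotive.

Things in the scene. Friction and masses are not known exactly. Their poses are not given: they have to be found in the camera images.
- jar_red: red hobby paint pot, round, screw-capped and closed, 36 mm across, 55 mm high (body 40 mm, white cap 15 mm), about 70 g, standing upright at the start in the well of some other colour's holder; a dab of red paint on top of the cap shows its colour from above. Origin: centre of its underside; z is its own axis, up. Grip it by body or cap, above the collar of the holder.
- jar_blue: blue hobby paint pot, round, screw-capped and closed, 36 mm across, 55 mm high (body 40 mm, white cap 15 mm), about 70 g, standing upright at the start in the well of some other colour's holder; a dab of blue paint on top of the cap shows its colour from above. Origin: centre of its underside; z is its own axis, up. Grip it by body or cap, above the collar of the holder.
- jar_yellow: yellow hobby paint pot, round, screw-capped and closed, 36 mm across, 55 mm high (body 40 mm, white cap 15 mm), about 70 g, standing upright at the start in the well of some other colour's holder; a dab of yellow paint on top of the cap shows its colour from above. Origin: centre of its underside; z is its own axis, up. Grip it by body or cap, above the collar of the holder.
- jar_white: white hobby paint pot, round, screw-capped and closed, 36 mm across, 55 mm high (body 40 mm, white cap 15 mm), about 70 g, standing upright at the start in the well of some other colour's holder; it has no paint on its cap. Origin: centre of its underside; z is its own axis, up. Grip it by body or cap, above the collar of the holder.
- holder_red: turned wooden paint-pot holder with its collar painted red, fixed to the bench: round foot 84 mm across, raised collar 67 mm across, 18 mm high in all. Round well in its middle: floor 5 mm above the bench, 41 mm across, bevelled out to 51 mm at the top. Origin: centre of the underside, on the bench; z up. Home of the red pot.
- holder_blue: turned wooden paint-pot holder with its collar painted blue, fixed to the bench: round foot 84 mm across, raised collar 67 mm across, 18 mm high in all. Round well in its middle: floor 5 mm above the bench, 41 mm across, bevelled out to 51 mm at the top. Origin: centre of the underside, on the bench; z up. Home of the blue pot.
- holder_yellow: turned wooden paint-pot holder with its collar painted yellow, fixed to the bench: round foot 84 mm across, raised collar 67 mm across, 18 mm high in all. Round well in its middle: floor 5 mm above the bench, 41 mm across, bevelled out to 51 mm at the top. Origin: centre of the underside, on the bench; z up. Home of the yellow pot.
- holder_white: turned wooden paint-pot holder with its collar painted white, fixed to the bench: round foot 84 mm across, raised collar 67 mm across, 18 mm high in all. Round well in its middle: floor 5 mm above the bench, 41 mm across, bevelled out to 51 mm at the top. Origin: centre of the underside, on the bench; z up. Home of the white pot.
- holder_spare: turned wooden paint-pot holder with a unpainted dark-wood collar, fixed to the bench: round foot 84 mm across, raised collar 67 mm across, 18 mm high in all. Round well in its middle: floor 5 mm above the bench, 41 mm across, bevelled out to 51 mm at the top. Origin: centre of the underside, on the bench; z up. The spare one, empty at the start: the free spot for parking a pot.
- loco: finished wooden toy locomotive, 62 mm wide, 173 mm long, 99 mm high, standing on the bench to the right of the holders; not to be disturbed. Origin: centre of its underside; its length runs along its y axis.

How it is judged:
By the outcome, as a careful person would: the job done as asked, in the order asked, and still so for the second after the job is handed in, with the robot touching nothing.
It also fails if it takes over 125 s, if anything falls off the work surface, if the arm or the gripper's body presses on something with over 40 N, if the wrist force passes 120 N, or if a joint passes its speed limit or range.

## Working session

There is one attempt and no reset: what is moved stays moved. The work goes in short steps, Python scripts to look and compute and a tool call to move; the robot and the scene stay as the last step left them, time stands still between calls to the robot, and variables do not carry over. Pictures are saved under pics/ and viewed, at most 14 in all, crops included, and the job is handed in when it is done.

```bash
ls; mkdir -p pics; python3 - <<'E'
from rig import arm, optics, readout
import cv2,json,numpy as np
for n in ("top","side"):
    s=optics.snapshot(n); cv2.imwrite(f"pics/{n}0.png",s["image"][:,:,::-1]); 
    print(n,{k:(np.round(v,4).tolist() if k!="image" else 0) for k,v in s.items() if k!='image' and k!='name' and not isinstance(v,str)})
print(readout.read_state(), arm.tcp_to_grasp)
E
```

```text
pics
rig.py
top {'vfov': 45.6954, 'cx': 314.5429, 'cy': 189.9237, 'dist': [0.0441, 0.0, 0.0, 0.0, 0.0], 'R': [[0.0998, -0.995, 0.0016], [-0.9709, -0.0977, -0.2187], [0.2177, 0.0203, -0.9758]], 't': [-0.0803, 0.5557, 0.9289]}
side {'vfov': 56.0053, 'cx': 318.9633, 'cy': 197.8669, 'dist': [-0.0845, 0.0, 0.0, 0.0, 0.0], 'R': [[-0.8776, -0.479, -0.0203], [-0.2192, 0.4385, -0.8716], [0.4264, -0.7604, -0.4898]], 't': [0.475, 0.1719, 0.6476]}
{'time_s': 0.1, 'joints': array([-1.41556192e+00,  1.24429156e-01,  1.65152682e+00, -1.06868046e-05,
        1.36752391e+00, -8.25741703e-02]), 'qd': array([-0.0017018 , -0.00172003, -0.00284716, -0.00051093,  0.00047751,
       -0.00013368]), 'joint_efforts': array([ 5.76183102e-04, -4.24930537e+01, -3.66652358e+01, -6.71790303e-05,
        3.96340169e-03, -1.29574738e-05]), 'ee_pos': array([ 0.15302213, -0.63116166,  0.23018917]), 'tcp_rot': array([-9.42805235e-04,  9.92938639e-01,  1.18625329e-01, -3.95031284e-05]), 'wrist_force': array([-0.41191311, -0.0332158 ,  0.27875469]), 'wrist_torque': array([-0.0426158 ,  0.02667486, -0.01785863]), 'finger_force': 0.0, 'opening': 0.9994382554411192} -0.0187
```

View pics/top0.png

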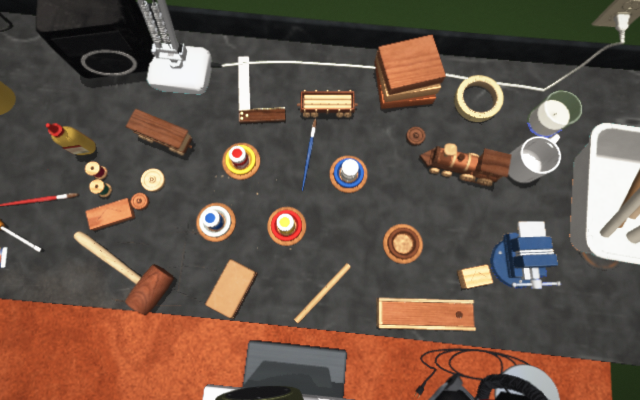

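View pics/side0.png

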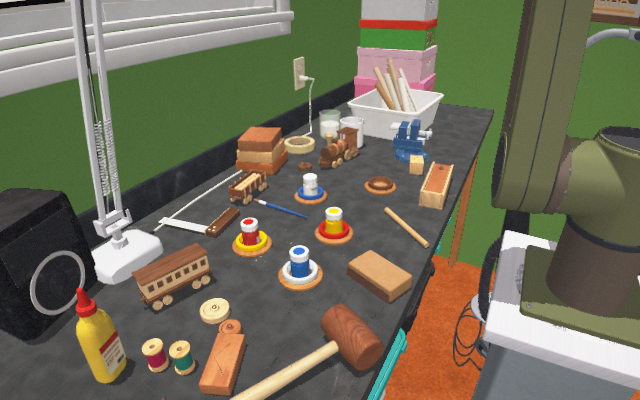

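The pictures show (top view) red in the yellow holder (240,160), yellow in the red one (287,226), blue in the white one (216,222), white in the blue one (349,173), and the spare empty at (403,243). That makes two swaps. Next I'll make precise crops.

```bash
cat > h.py <<'E'
import numpy as np,cv2
from scipy.optimize import least_squares
def K(s):
    f=s["image"].shape[0]/2/np.tan(np.radians(s["vfov"])/2)
    return np.array([[f,0,s["cx"]],[0,f,s["cy"]],[0,0,1.]])
def proj(s,X):
    return cv2.projectPoints(np.asarray(X,float).reshape(-1,3),cv2.Rodrigues(np.array(s["R"]))[0],np.array(s["t"],float),K(s),np.array(s["dist"],float))[0][:,0]
def ray(s,p):
    u=cv2.undistortPoints(np.array([[p]],float),K(s),np.array(s["dist"],float))[0,0]
    R=np.array(s["R"]); d=R.T@np.array([*u,1]); return -R.T@np.array(s["t"]),d
def onz(s,p,z):
    c,d=ray(s,p); return c+d*(z-c[2])/d[2]
def tri(s1,p1,s2,p2):
    c1,d1=ray(s1,p1);c2,d2=ray(s2,p2)
    A=np.c_[d1,-d2]; k=np.linalg.lstsq(A,c2-c1,rcond=None)[0]
    a,b=c1+k[0]*d1,c2+k[1]*d2; return (a+b)/2,np.linalg.norm(a-b)
def circ(c,r,z): 
    a=np.linspace(0,2*np.pi,48); return np.c_[c[0]+r*np.cos(a),c[1]+r*np.sin(a),0*a+z]
E
python3 - <<'E'
from rig import arm, optics, readout
from h import *
P={"top":dict(R=(240,160),Y=(287,226),B=(216,222),W=(349,173),S=(403,243)),"side":dict(R=(251,235),Y=(333,225),B=(300,267),W=(310,190),S=(380,185))}
rows=[]
for n in P:
    s=optics.snapshot(n); im=s["image"][:,:,::-1]; np.save(f"{n}.npy",s,allow_pickle=True); r=[]
    for k,(u,v) in P[n].items():
        c=cv2.resize(im[v-26:v+26,u-26:u+26],(156,156),interpolation=cv2.INTER_CUBIC)
        c=np.ascontiguousarray(c)
        for j in range(0,52,10): cv2.line(c,(j*3,0),(j*3,4),(0,255,0),1);cv2.line(c,(0,j*3),(4,j*3),(0,255,0),1)
        r.append(c)
    rows.append(np.hstack(r))
cv2.imwrite("pics/crops.png",np.vstack(rows))
t=np.load("top.npy",allow_pickle=True).item(); sd=np.load("side.npy",allow_pickle=True).item()
im=t["image"].astype(int)
for k,(u,v) in P["top"].items():
    w=im[v-32:v+32,u-32:u+32]; m=((w.max(2)>95)).astype(np.uint8)
    n,l,st,ce=cv2.connectedComponentsWithStats(m); j=1+np.argmax(st[1:,4])
    h=cv2.convexHull(np.argwhere(l==j)[:,::-1].astype(np.float32)); e=cv2.fitEllipse(h)
    p=np.array(e[0])+[u-32,v-32]; print(k,"foot ell",p.round(1),np.round(e[1],1),onz(t,p,0.006).round(4))
E
```

```text
R foot ell [240.4 160.9] [37.2 39.7] [0.6229 0.1481 0.006 ]
Y foot ell [286.3 225.8] [39.4 39.9] [0.488  0.0299 0.006 ]
B foot ell [215.3 221.7] [39.  40.8] [0.4816 0.1838 0.006 ]
W foot ell [348.1 173.6] [37.9 38.9] [ 0.618  -0.0937  0.006 ]
S foot ell [402.5 243.3] [39.7 41.3] [ 0.4753 -0.223   0.006 ]
```

View pics/crops.png

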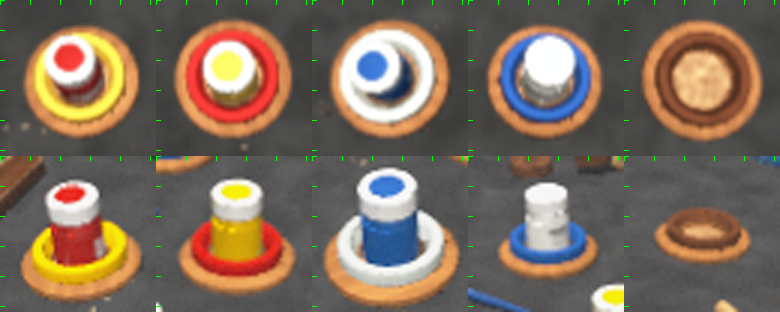

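```bash
python3 - <<'E'
from h import *
t=np.load("top.npy",allow_pickle=True).item(); s=np.load("side.npy",allow_pickle=True).item()
P=dict(R=((237,153),(248.3,221.7)),Y=((285,221.7),(334,210.7)),B=((210,218),(299,251)),W=((350,167),(309.7,175.3)),S=((402.8,242.5),(380.3,179)))
for k,(a,b) in P.items(): X,e=tri(t,a,s,b); print(k,X.round(4),round(e,4))
F=dict(R=(.6229,.1481),Y=(.488,.0299),B=(.4816,.1838),W=(.618,-.0937),S=(.4753,-.223))
rows=[]
for d in (t,s):
    r=[]
    for k,c in F.items():
        im=cv2.resize(d["image"][:,:,::-1],None,fx=4,fy=4,interpolation=cv2.INTER_CUBIC)
        for rr,z,col in ((.042,.006,(0,255,0)),(.0335,.018,(255,0,255)),(.018,.060,(255,255,0))):
            p=(proj(d,circ(c,rr,z))+.5)*4-.5; cv2.polylines(im,[np.round(p).astype(int)],True,col,1)
        u,v=((proj(d,[[*c,.025]])[0])*4).astype(int); r.append(im[v-78:v+78,u-78:u+78])
        if d is t: print(k,onz(t,P[k][0],.060 if k!='S' else .018).round(4))
    rows.append(np.hstack(r))
cv2.imwrite("pics/ov.png",np.vstack(rows))
E
```

```text
R [0.6254 0.1479 0.0579] 0.0
Y [0.4881 0.0294 0.0578] 0.0015
B [0.4811 0.1842 0.0578] 0.0003
W [ 0.6181 -0.0939  0.0602] 0.0002
S [ 0.4742 -0.2203  0.0252] 0.0009
R [0.6248 0.1475 0.06  ]
Y [0.4885 0.0295 0.06  ]
B [0.4809 0.1838 0.06  ]
W [ 0.6182 -0.0939  0.06  ]
S [ 0.4756 -0.2214  0.018 ]
```

View pics/ov.png

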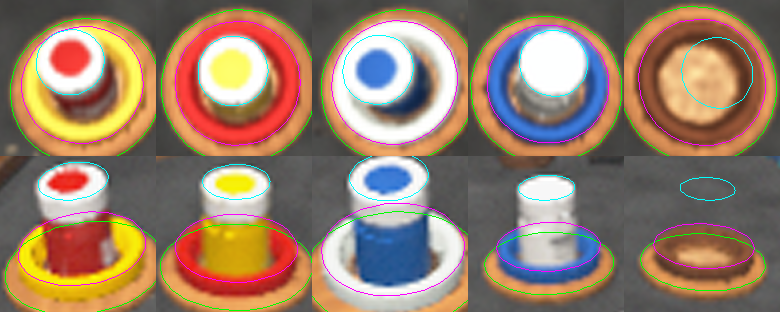

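All heights agree with the text: caps at about 0.058–0.060, and cap centres within 2 mm of the holder centres. I'll square the tool to the world axes, so that tool dx = +x, dy = −y and dz = −z, and approach.

The manual's scale: shifts go in shares of 0.5 m and turns go in shares of pi rad. Converting my numbers, -0.045 m is -0.09, 0.04 m is 0.08, 0.119 rad is 0.0379.

Request:
nudge_tcp(rows="0 0 0.0379 0 0 0 1 | 0 0 0.0379 0 0 0 1 | 0 0 0 0.08 -0.09 0 1 | 0 0 0 0.08 -0.09 0 1 | 0 0 0 0.08 -0.09 0 1 | 0 0 0 0.08 -0.09 0 1 | 0 0 0 0.08 -0.09 0 1 | 0 0 0 0.08 -0.09 0 1 | 0 0 0 0.08 -0.09 0 1 | 0 0 0 0 0 0 1")

```text
time_s: 1.45
ee_pos: [0.4351, -0.3138, 0.2312]
tcp_rot: [-0.0, 1.0, 0.003, 0.0]
wrist_force: [0.4, 0.3, -0.1]
opening: 1.001
finger_force: 0.0
```

```bash
python3 - <<'E'
from rig import arm, optics, readout
from h import *
s=optics.snapshot("wrist"); np.save("w1.npy",s,allow_pickle=True); cv2.imwrite("pics/w1.png",s["image"][:,:,::-1])
print(readout.read_state()["tcp_rot"],readout.read_state()["joints"].round(2))
E
```

```text
[ 5.32611408e-05  9.99998328e-01  1.81451476e-03 -2.20231054e-04] [-0.73 -0.13  1.9  -0.    1.37  0.84]
```

View pics/w1.png

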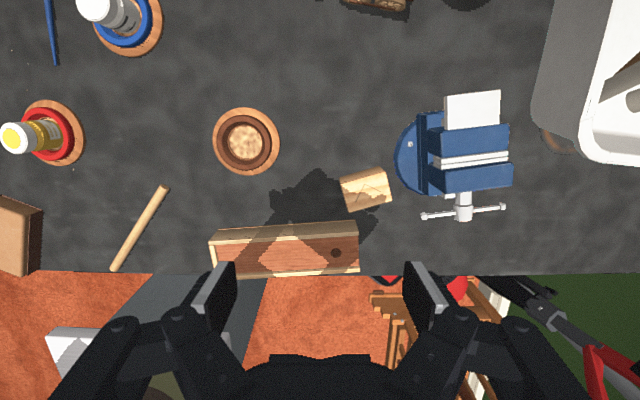

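The wrist view shows the empty spare at (246,141), the blue holder at about (127,18) and the red holder at about (50,132). I'll check the spare's position against the top view.

```bash
python3 - <<'E'
from h import *
w=np.load("w1.npy",allow_pickle=True).item();t=np.load("top.npy",allow_pickle=True).item();
print(onz(w,(246,141),.006),onz(w,(247,138),.018), tri(w,(246.3,140.5),t,(402.5,243)))
im=w["image"].astype(int)[95:190,200:295]; m=(im.max(2)>95).astype(np.uint8)
h=cv2.convexHull(np.argwhere(m)[:,::-1].astype(np.float32)); e=cv2.fitEllipse(h);p=np.array(e[0])+[200,95];print(e,onz(w,p,.006))
E
```

```text
[ 0.47648641 -0.22201702  0.006     ] [ 0.4813659  -0.22641806  0.018     ] (array([ 0.47655153, -0.2226852 ,  0.00579716]), np.float64(0.0012133785640927742))
((50.05567169189453, 46.026588439941406), (92.44117736816406, 100.55773162841797), 146.11277770996094) [ 0.47646062 -0.22708071  0.006     ]
```

Scaled: 0.05 m is 0.1, -0.044 m is -0.088.

Request:
nudge_tcp(rows="0 0 0 0.074 -0.088 0 1 | 0 0 0 0.074 -0.088 0 1 | 0 0 0 0.074 -0.088 0 1 | 0 0 0 0.074 -0.088 0 1 | 0 0 0 0.074 -0.088 0 1 | 0 0 0 0 0 0.1 1 | 0 0 0 0 0 0.1 1 | 0 0 0 0 0 0.06 1 | 0 0 0 0 0 0 1")

```text
time_s: 2.62
ee_pos: [0.6155, -0.0979, 0.0976]
tcp_rot: [-0.001, 1.0, -0.001, -0.004]
wrist_force: [-0.4, -0.6, -0.1]
opening: 1.003
finger_force: 0.0
```

```bash
python3 - <<'E'
from rig import arm, optics, readout
from h import *
s=optics.snapshot("wrist"); im=np.ascontiguousarray(s["image"][:,:,::-1])
for r,z in ((.018,.06),(.0335,.018)): cv2.polylines(im,[proj(s,circ((.618,-.094),r,z)).round().astype(int)],True,(0,255,0),1)
cv2.imwrite("pics/w2.png",im)
E
```

```text
(no output)
```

View pics/w2.png

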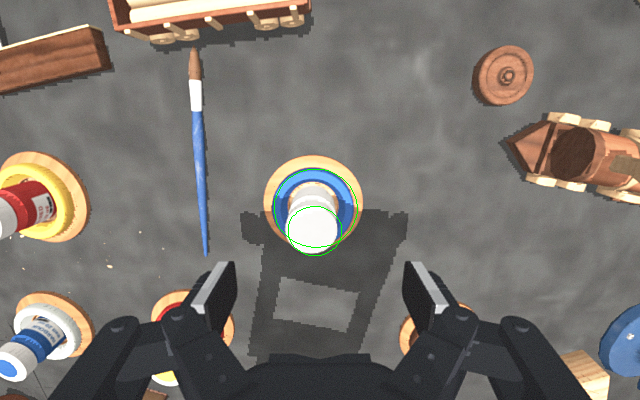

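The overlay matches the white pot's cap and the blue collar to about 2 mm. I'll grasp.

Scaled: 0.03 m is 0.06, 0.002 m is 0.004.

Request:
nudge_tcp(rows="0 0 0 0.004 -0.006 0.06 1 | 0 0 0 0 0 0.06 1 | 0 0 0 0 0 0.02 1 | 0 0 0 0 0 0 1 | 0 0 0 0 0 0 0 | 0 0 0 0 0 0 0 | 0 0 0 0 0 0 0 | 0 0 0 0 0 0 0 | 0 0 0 0 0 0 0")

```text
time_s: 3.8
ee_pos: [0.6212, -0.0939, 0.0326]
tcp_rot: [0.0, 1.0, -0.0, 0.001]
wrist_force: [0.9, 1.4, 5.6]
opening: 0.391
finger_force: 59.9
```

Scaled: -0.05 m is -0.1, -0.03 m is -0.06.

Request:
nudge_tcp(rows="0 0 0 0 0 -0.06 0 | 0 0 0 0 0 -0.1 0 | 0 0 0 0 0 -0.04 0 | 0 0 0 -0.07 0.064 0 0 | 0 0 0 -0.07 0.064 0 0 | 0 0 0 -0.07 0.064 0 0 | 0 0 0 -0.072 0.064 0 0 | 0 0 0 0 0 0 0 | 0 0 0 0 0 0.08 0 | 0 0 0 0 0 0 0")

```text
time_s: 5.05
ee_pos: [0.4766, -0.2197, 0.0873]
tcp_rot: [-0.002, 1.0, 0.0, -0.004]
wrist_force: [0.1, 0.4, -0.7]
opening: 0.391
finger_force: 59.8
```

```bash
cat > look.py <<'E'
import sys
from rig import arm, optics, readout
from h import *
# usage: look.py cam name x y
n,f,x,y=sys.argv[1],sys.argv[2],float(sys.argv[3]),float(sys.argv[4])
s=optics.snapshot(n); im=np.ascontiguousarray(s["image"][:,:,::-1])
for r,z in ((.042,.006),(.0335,.018)): cv2.polylines(im,[proj(s,circ((x,y),r,z)).round().astype(int)],True,(0,255,0),1)
cv2.imwrite(f"pics/{f}.png",im)
E
python3 look.py wrist w3 .4765 -.222
```

```text
(no output)
```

View pics/w3.png

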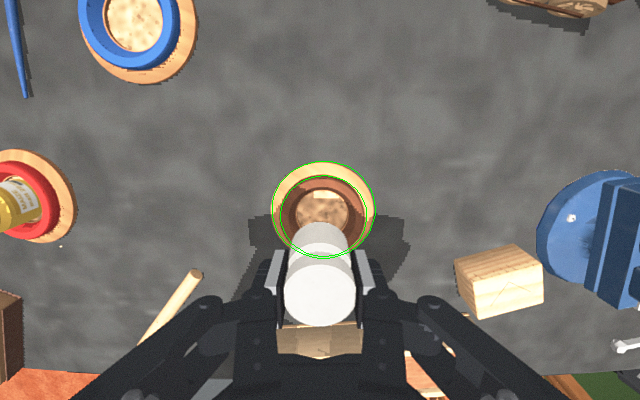

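The white pot hangs upright above the spare, and the overlay sits on the spare's foot and collar. I'll lower it.

Scaled: 0.03 m is 0.06, 0.004 m is 0.008.

Request:
nudge_tcp(rows="0 0 0 0 0.004 0.06 0 | 0 0 0 0 0 0.03 0 | 0 0 0 0 0 0.02 0 | 0 0 0 0 0 0.008 0 | 0 0 0 0 0 0 0")

```text
time_s: 5.72
ee_pos: [0.4796, -0.2238, 0.0329]
tcp_rot: [0.0, 1.0, -0.0, 0.0]
wrist_force: [-0.5, 0.5, -1.3]
opening: 0.394
finger_force: 59.9
```

Scaled: -0.06 m is -0.12, -0.05 m is -0.1.

Request:
nudge_tcp(rows="0 0 0 0 0 0 1 | 0 0 0 0 0 0 1 | 0 0 0 0 0 0 1 | 0 0 0 0 0 0 1 | 0 0 0 0 0 -0.1 1 | 0 0 0 0 0 -0.1 1 | 0 0 0 0.004 -0.12 -0.02 1 | 0 0 0 0 -0.12 0 1 | 0 0 0 0 -0.12 0 1 | 0 0 0 0 -0.12 0 1")

```text
time_s: 6.98
ee_pos: [0.481, 0.018, 0.1427]
tcp_rot: [0.0, 1.0, -0.0, 0.001]
wrist_force: [0.4, 0.0, 0.3]
opening: 0.997
finger_force: 0.0
```

Request:
nudge_tcp(rows="0 0 0 0 -0.12 0 1 | 0 0 0 0 -0.12 0 1 | 0 0 0 0 -0.092 0 1 | 0 0 0 0 0 0.06 1 | 0 0 0 0 0 0 1 | 0 0 0 0 0 0 1")

```text
time_s: 7.72
ee_pos: [0.4815, 0.1819, 0.1129]
tcp_rot: [-0.0, 1.0, -0.0, 0.0]
wrist_force: [0.6, 0.3, 0.5]
opening: 1.001
finger_force: 0.0
```

```bash
python3 look.py wrist w4 .4815 .184; python3 - <<'E'
from rig import arm, optics, readout
from h import *
s=optics.snapshot("top"); cv2.imwrite("pics/t2.png",s["image"][:,:,::-1])
E
```

```text
(no output)
```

View pics/w4.png

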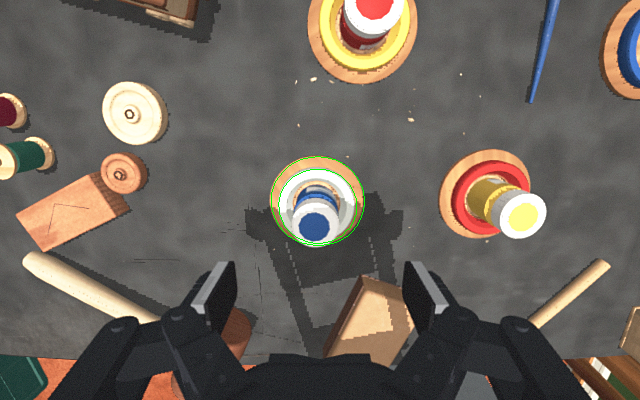

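View pics/t2.png

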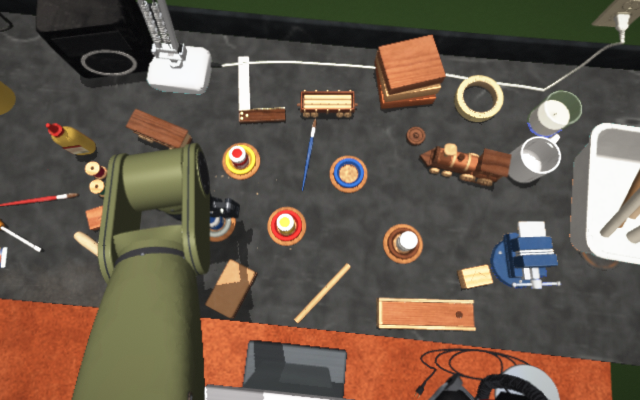

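White stands upright in the spare (cap at 407,240), the blue holder is empty, and the overlay fits the blue pot's holder (cap at 314,226). I'll grasp blue.

Scaled: 0.04 m is 0.08, 0.03 m is 0.06.

Request:
nudge_tcp(rows="0 0 0 0 -0.004 0.08 1 | 0 0 0 0 0 0.06 1 | 0 0 0 0 0 0.02 1 | 0 0 0 0 0 0 1 | 0 0 0 0 0 0 0 | 0 0 0 0 0 0 0 | 0 0 0 0 0 0 0 | 0 0 0 0 0 0 0 | 0 0 0 0 0 0 0 | 0 0 0 0 0 0 0")

```text
time_s: 9.07
ee_pos: [0.4821, 0.1845, 0.0335]
tcp_rot: [-0.0, 1.0, -0.0, 0.001]
wrist_force: [-1.0, -0.1, 5.8]
opening: 0.391
finger_force: 59.4
```

```bash
python3 - <<'E'
from h import *
t=np.load("top.npy",allow_pickle=True).item()
print(proj(t,[[.4765,-.222,.06],[.4795,-.224,.06]]))
E
```

```text
[[406.88232307 239.80344654]
 [407.94766287 238.44033761]]
```

Scaled: -0.05 m is -0.1, 0.0465 m is 0.093.

Request:
nudge_tcp(rows="0 0 0 0 0 -0.06 0 | 0 0 0 0 0 -0.1 0 | 0 0 0 0 0 -0.04 0 | 0 0 0 0.046 0.093 0 0 | 0 0 0 0.046 0.093 0 0 | 0 0 0 0.046 0.093 0 0 | 0 0 0 0.046 0.093 0 0 | 0 0 0 0.046 0.093 0 0 | 0 0 0 0.044 0.092 0 0 | 0 0 0 0 0 0 0")

```text
time_s: 10.32
ee_pos: [0.6188, -0.0973, 0.1317]
tcp_rot: [0.0, 1.0, -0.002, -0.0]
wrist_force: [0.5, 0.7, -0.6]
opening: 0.388
finger_force: 60.0
```

Request:
nudge_tcp(rows="0 0 0 0 0 0.08 0 | 0 0 0 0 0 0.06 0 | 0 0 0 0 0 0.02 0 | 0 0 0 0 0 0 0")

```text
time_s: 10.82
ee_pos: [0.6176, -0.0936, 0.0518]
tcp_rot: [-0.0, 1.0, 0.0, -0.001]
wrist_force: [0.3, 0.4, -0.5]
opening: 0.394
finger_force: 60.0
```

Position is right, so I'll finish lowering, release, lift and return towards white in the spare.

Scaled: 0.01 m is 0.02, 0.008 m is 0.016.

Request:
nudge_tcp(rows="0 0 0 0.002 0 0.02 0 | 0 0 0 0 0 0.016 0 | 0 0 0 0 0 0 0")

```text
time_s: 11.2
ee_pos: [0.6191, -0.0942, 0.034]
tcp_rot: [-0.0, 1.0, -0.0, -0.0]
wrist_force: [0.3, 0.3, -2.3]
opening: 0.392
finger_force: 60.0
```

Scaled: -0.05 m is -0.1, -0.047 m is -0.094.

Request:
nudge_tcp(rows="0 0 0 0 0 0 1 | 0 0 0 0 0 0 1 | 0 0 0 0 0 0 1 | 0 0 0 0 0 0 1 | 0 0 0 0 0 -0.1 1 | 0 0 0 0 0 -0.1 1 | 0 0 0 -0.094 0.086 0 1 | 0 0 0 -0.094 0.086 0 1 | 0 0 0 -0.094 0.084 0 1 | 0 0 0 0 0 0 1")

```text
time_s: 12.45
ee_pos: [0.4778, -0.2224, 0.1343]
tcp_rot: [0.0, 1.0, -0.003, -0.0]
wrist_force: [-0.5, -0.1, 0.3]
opening: 0.994
finger_force: 0.0
```

Request:
nudge_tcp(rows="0 0 0 0 0 0.08 1 | 0 0 0 0 0 0.06 1 | 0 0 0 0 0 0.04 1 | 0 0 0 0 0 0.02 1 | 0 0 0 0 0 0 1")

```text
time_s: 13.08
ee_pos: [0.4804, -0.2198, 0.0339]
tcp_rot: [-0.0, 1.0, 0.0, -0.0]
wrist_force: [0.1, 0.0, 0.3]
opening: 1.001
finger_force: 0.0
```

Scaled: -0.05 m is -0.1, -0.003 m is -0.006.

Request:
nudge_tcp(rows="0 0 0 -0.006 0.004 0.002 1 | 0 0 0 0 0 0 0 | 0 0 0 0 0 0 0 | 0 0 0 0 0 0 0 | 0 0 0 0 0 0 0 | 0 0 0 0 0 0 0 | 0 0 0 0 0 -0.06 0 | 0 0 0 0 0 -0.1 0 | 0 0 0 0 0 -0.06 0 | 0 0 0 0 0 0 0")

```text
time_s: 14.32
ee_pos: [0.4788, -0.2231, 0.1459]
tcp_rot: [0.001, 1.0, -0.0, 0.002]
wrist_force: [0.4, -0.3, -0.7]
opening: 0.391
finger_force: 59.7
```

Scaled: -0.058 m is -0.116, 0.004 m is 0.008.

Request:
nudge_tcp(rows="0 0 0 0.008 -0.116 0 0 | 0 0 0 0 -0.116 0 0 | 0 0 0 0 -0.116 0 0 | 0 0 0 0 -0.116 0 0 | 0 0 0 0 -0.116 0 0 | 0 0 0 0 -0.116 0 0 | 0 0 0 0 -0.116 0 0 | 0 0 0 0 0 0 0 | 0 0 0 0 0 0.1 0 | 0 0 0 0 0 0.06 0")

```text
time_s: 15.58
ee_pos: [0.479, 0.1825, 0.0593]
tcp_rot: [0.001, 1.0, -0.0, -0.003]
wrist_force: [0.3, -0.0, -1.1]
opening: 0.392
finger_force: 60.1
```

Request:
nudge_tcp(rows="0 0 0 0 0 0 0 | 0 0 0 0 0 0 0")

```text
time_s: 15.82
ee_pos: [0.4818, 0.1832, 0.0636]
tcp_rot: [0.0, 1.0, -0.001, 0.0]
wrist_force: [0.4, -0.4, -0.1]
opening: 0.389
finger_force: 60.1
```

Scaled: 0.015 m is 0.03, 0.01 m is 0.02.

Request:
nudge_tcp(rows="0 0 0 0 0 0.03 0 | 0 0 0 0 0 0.02 0 | 0 0 0 0 0 0.01 0 | 0 0 0 0 0 0 0")

```text
time_s: 16.32
ee_pos: [0.4817, 0.1837, 0.0341]
tcp_rot: [0.0, 1.0, 0.0, -0.0]
wrist_force: [-2.3, -1.2, 5.0]
opening: 0.391
finger_force: 60.5
```

Scaled: -0.05 m is -0.1, 0.048 m is 0.096.

Request:
nudge_tcp(rows="0 0 0 0 0 0 1 | 0 0 0 0 0 0 1 | 0 0 0 0 0 0 1 | 0 0 0 0 0 0 1 | 0 0 0 0 0 -0.1 1 | 0 0 0 0 0 -0.1 1 | 0 0 0 0.096 0.024 0 1 | 0 0 0 0.096 0.024 0 1 | 0 0 0 0.094 0.024 -0.02 1 | 0 0 0 0 0 0 1")

```text
time_s: 17.58
ee_pos: [0.6274, 0.1467, 0.1441]
tcp_rot: [-0.0, 1.0, -0.001, 0.001]
wrist_force: [-0.6, 0.3, 0.4]
opening: 1.0
finger_force: 0.0
```

Request:
nudge_tcp(rows="0 0 0 0 0 0 1")

```text
time_s: 17.7
ee_pos: [0.6237, 0.1477, 0.1426]
tcp_rot: [0.0, 1.0, -0.0, -0.001]
wrist_force: [-0.1, -0.1, 0.4]
opening: 0.996
finger_force: 0.0
```

```bash
python3 look.py wrist w5 .623 .148
```

```text
(no output)
```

View pics/w5.png

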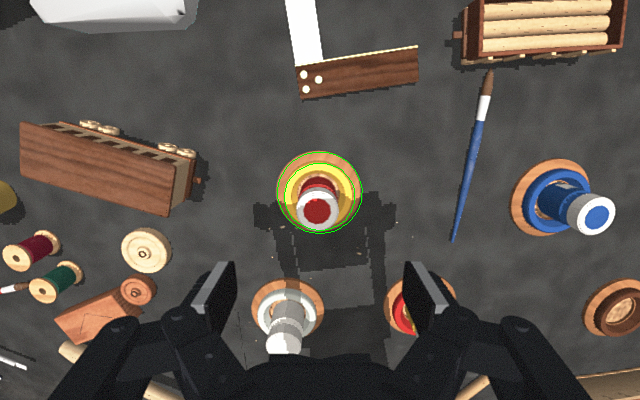

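Blue is seated in the blue holder (585,200) and white in the white one (287,312). The overlay fits red's holder at (319,192), so I'll grasp red.

Scaled: 0.05 m is 0.1, 0.04 m is 0.08.

Request:
nudge_tcp(rows="0 0 0 0.002 -0.002 0.1 1 | 0 0 0 0 0 0.08 1 | 0 0 0 0 0 0.04 1 | 0 0 0 0 0 0 1 | 0 0 0 0 0 0 0 | 0 0 0 0 0 0 0 | 0 0 0 0 0 0 0 | 0 0 0 0 0 0 0 | 0 0 0 0 0 0 0")

```text
time_s: 18.88
ee_pos: [0.6268, 0.1489, 0.0353]
tcp_rot: [-0.0, 1.0, -0.0, 0.001]
wrist_force: [-0.9, 1.5, 5.4]
opening: 0.392
finger_force: 59.6
```

Request:
nudge_tcp(rows="0 0 0 0 0 -0.06 0 | 0 0 0 0 0 -0.1 0 | 0 0 0 0 0 -0.06 0 | 0 0 0 0 0 0 0")

```text
time_s: 19.38
ee_pos: [0.6274, 0.1489, 0.1469]
tcp_rot: [-0.0, 1.0, -0.0, 0.003]
wrist_force: [-0.0, -0.4, -1.1]
opening: 0.384
finger_force: 59.6
```

Scaled: 0.0464 m is 0.0928, -0.0186 m is -0.0372.

Request:
nudge_tcp(rows="0 0 0 -0.0372 0.0928 0 0 | 0 0 0 -0.0372 0.0928 0 0 | 0 0 0 -0.0372 0.0928 0 0 | 0 0 0 -0.0372 0.0928 0 0 | 0 0 0 -0.0372 0.0928 0 0 | 0 0 0 -0.0372 0.0928 0 0 | 0 0 0 -0.0372 0.0928 0 0 | 0 0 0 -0.0372 0.0928 0 0 | 0 0 0 0 0 0 0 | 0 0 0 0 0 0.08 0")

```text
time_s: 20.62
ee_pos: [0.4784, -0.2236, 0.1049]
tcp_rot: [0.001, 1.0, -0.001, 0.003]
wrist_force: [0.9, -0.5, -0.9]
opening: 0.391
finger_force: 59.9
```

Request:
nudge_tcp(rows="0 0 0 0 0 0.06 0 | 0 0 0 0 0 0.02 0 | 0 0 0 0 0 0 0 | 0 0 0 0 0 0 0")

```text
time_s: 21.12
ee_pos: [0.4776, -0.2227, 0.0646]
tcp_rot: [0.001, 1.0, 0.0, 0.001]
wrist_force: [0.3, 0.3, -0.4]
opening: 0.389
finger_force: 59.9
```

Scaled: 0.015 m is 0.03, 0.01 m is 0.02.

Request:
nudge_tcp(rows="0 0 0 0.002 0 0.03 0 | 0 0 0 0 0 0.02 0 | 0 0 0 0 0 0.008 0 | 0 0 0 0 0 0 0")

```text
time_s: 21.62
ee_pos: [0.4773, -0.2222, 0.0353]
tcp_rot: [-0.001, 1.0, -0.0, -0.001]
wrist_force: [-4.4, 3.3, 8.9]
opening: 0.391
finger_force: 60.9
```

Scaled: -0.0505 m is -0.101, 0.002 m is 0.004.

Request:
nudge_tcp(rows="0 0 0 0 0 0 1 | 0 0 0 0 0 0 1 | 0 0 0 0 0 0 1 | 0 0 0 0 0 0 1 | 0 0 0 0 0 -0.1 1 | 0 0 0 0 0 -0.1 1 | 0 0 0 0.004 -0.101 0 1 | 0 0 0 0.004 -0.101 0 1 | 0 0 0 0.004 -0.101 0 1 | 0 0 0 0.004 -0.101 0 1")

```text
time_s: 22.88
ee_pos: [0.4855, -0.019, 0.1345]
tcp_rot: [0.0, 1.0, -0.0, 0.0]
wrist_force: [0.0, 0.3, 0.3]
opening: 1.002
finger_force: 0.0
```

Request:
nudge_tcp(rows="0 0 0 0.004 -0.101 0 1 | 0 0 0 0 0 0 1 | 0 0 0 0 0 0.08 1 | 0 0 0 0 0 0 1 | 0 0 0 0 0 0 1")

```text
time_s: 23.5
ee_pos: [0.488, 0.0293, 0.0951]
tcp_rot: [0.0, 1.0, -0.001, 0.0]
wrist_force: [0.8, -0.3, 0.5]
opening: 0.999
finger_force: 0.0
```

```bash
python3 look.py wrist w6 .488 .030; python3 look.py top t3 .4765 -.222
```

```text
(no output)
```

View pics/w6.png

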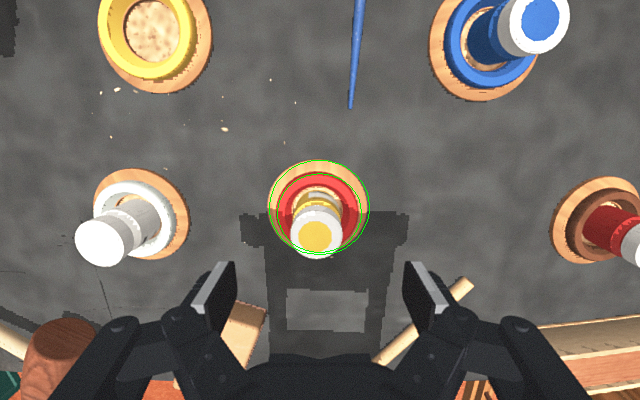

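The overlay fits the red holder with the yellow pot in it (cap at 317,234). White, blue and red are all upright where expected. I'll grasp yellow.

Scaled: 0.03 m is 0.06, 0.02 m is 0.04.

Request:
nudge_tcp(rows="0 0 0 0 0 0.06 1 | 0 0 0 0 0 0.04 1 | 0 0 0 0 0 0.022 1 | 0 0 0 0 0 0 1 | 0 0 0 0 0 0 0 | 0 0 0 0 0 0 0 | 0 0 0 0 0 0 0 | 0 0 0 0 0 0 0 | 0 0 0 0 0 0 0")

```text
time_s: 24.72
ee_pos: [0.4883, 0.03, 0.0343]
tcp_rot: [-0.0, 1.0, -0.0, 0.001]
wrist_force: [-1.3, 1.1, 4.9]
opening: 0.394
finger_force: 59.5
```

Request:
nudge_tcp(rows="0 0 0 0 0 -0.06 0 | 0 0 0 0 0 -0.1 0 | 0 0 0 0 0 -0.06 0 | 0 0 0 0 0 0 0")

```text
time_s: 25.22
ee_pos: [0.4894, 0.0299, 0.146]
tcp_rot: [0.0, 1.0, -0.0, 0.003]
wrist_force: [-0.2, 0.6, -0.2]
opening: 0.394
finger_force: 59.7
```

Scaled: 0.05 m is 0.1, 0.03 m is 0.06.

Request:
nudge_tcp(rows="0 0 0 0.068 -0.0592 0 0 | 0 0 0 0.068 -0.0592 0 0 | 0 0 0 0.068 -0.0592 0 0 | 0 0 0 0.066 -0.0592 0 0 | 0 0 0 0 0 0 0 | 0 0 0 0 0 0.1 0 | 0 0 0 0 0 0.06 0 | 0 0 0 0 0 0 0 | 0 0 0 0 0 0 0")

```text
time_s: 26.35
ee_pos: [0.6226, 0.148, 0.0639]
tcp_rot: [0.0, 1.0, -0.0, 0.0]
wrist_force: [0.4, 0.2, -0.3]
opening: 0.391
finger_force: 59.8
```

Scaled: 0.015 m is 0.03, 0.01 m is 0.02.

Request:
nudge_tcp(rows="0 0 0 0 0 0.03 0 | 0 0 0 0 0 0.02 0 | 0 0 0 0 0 0.01 0 | 0 0 0 0 0 0 0")

```text
time_s: 26.85
ee_pos: [0.6228, 0.1484, 0.0343]
tcp_rot: [0.0, 1.0, -0.0, -0.0]
wrist_force: [-3.2, -0.8, 6.0]
opening: 0.386
finger_force: 60.2
```

Scaled: -0.06 m is -0.12, 0.0463 m is 0.0926.

Request:
nudge_tcp(rows="0 0 0 0 0 0 1 | 0 0 0 0 0 0 1 | 0 0 0 0 0 0 1 | 0 0 0 0 0 0 1 | 0 0 0 0 0 -0.1 1 | 0 0 0 0 0 -0.12 1 | 0 0 0 -0.0364 0.0926 0 1 | 0 0 0 -0.0364 0.0926 0 1 | 0 0 0 -0.0364 0.0926 0 1 | 0 0 0 -0.0364 0.0926 0 1")

```text
time_s: 28.1
ee_pos: [0.5491, -0.0381, 0.1434]
tcp_rot: [0.0, 1.0, 0.0, 0.0]
wrist_force: [0.2, -0.6, -0.2]
opening: 1.001
finger_force: 0.0
```

Request:
nudge_tcp(rows="0 0 0 -0.0364 0.0926 0 1 | 0 0 0 -0.0364 0.0926 0 1 | 0 0 0 -0.0364 0.0926 0 1 | 0 0 0 -0.0364 0.0926 0 1 | 0 0 0 0 0 0 1 | 0 0 0 0 0 0.1 1 | 0 0 0 0 0 0 1 | 0 0 0 0 0 0 1")

```text
time_s: 29.1
ee_pos: [0.4776, -0.2215, 0.0942]
tcp_rot: [0.0, 1.0, 0.0, 0.0]
wrist_force: [0.5, -1.0, -0.2]
opening: 1.004
finger_force: 0.0
```

Scaled: 0.03 m is 0.06, 0.02 m is 0.04.

Request:
nudge_tcp(rows="0 0 0 0 0 0.06 1 | 0 0 0 0 0 0.04 1 | 0 0 0 0 0 0.02 1 | 0 0 0 0 0 0 1 | 0 0 0 0 0 0 0 | 0 0 0 0 0 0 0 | 0 0 0 0 0 0 0 | 0 0 0 0 0 0 0 | 0 0 0 0 0 0 0")

```text
time_s: 30.22
ee_pos: [0.4776, -0.2224, 0.0343]
tcp_rot: [0.0, 1.0, -0.0, 0.001]
wrist_force: [-0.3, 0.9, 5.4]
opening: 0.394
finger_force: 59.5
```

Request:
nudge_tcp(rows="0 0 0 0 0 -0.06 0 | 0 0 0 0 0 -0.1 0 | 0 0 0 0 0 -0.06 0 | 0 0 0 0 0 0 0")

```text
time_s: 30.72
ee_pos: [0.4784, -0.2229, 0.146]
tcp_rot: [0.001, 1.0, -0.0, 0.002]
wrist_force: [0.1, -0.2, -1.0]
opening: 0.391
finger_force: 59.7
```

Scaled: -0.0505 m is -0.101, 0.03 m is 0.06.

Request:
nudge_tcp(rows="0 0 0 0.0044 -0.101 0 0 | 0 0 0 0.0044 -0.101 0 0 | 0 0 0 0.0044 -0.101 0 0 | 0 0 0 0.0044 -0.101 0 0 | 0 0 0 0.0044 -0.101 0 0 | 0 0 0 0 0 0 0 | 0 0 0 0 0 0.1 0 | 0 0 0 0 0 0.06 0 | 0 0 0 0 0 0 0 | 0 0 0 0 0 0 0")

```text
time_s: 31.98
ee_pos: [0.4884, 0.0299, 0.0637]
tcp_rot: [0.0, 1.0, -0.001, 0.0]
wrist_force: [0.4, 1.0, 0.4]
opening: 0.389
finger_force: 59.9
```

Scaled: 0.015 m is 0.03, 0.01 m is 0.02.

Request:
nudge_tcp(rows="0 0 0 0 0 0.03 0 | 0 0 0 0 0 0.02 0 | 0 0 0 0 0 0.01 0 | 0 0 0 0 0 0 0")

```text
time_s: 32.48
ee_pos: [0.4883, 0.0305, 0.0343]
tcp_rot: [0.0, 1.0, -0.0, -0.0]
wrist_force: [-2.4, -0.4, 7.0]
opening: 0.394
finger_force: 60.5
```

Scaled: -0.06 m is -0.12, -0.05 m is -0.1.

Request:
nudge_tcp(rows="0 0 0 0 0 0 1 | 0 0 0 0 0 0 1 | 0 0 0 0 0 0 1 | 0 0 0 0 0 0 1 | 0 0 0 0 0 -0.1 1 | 0 0 0 0 0 -0.12 1 | 0 0 0 0 0 -0.12 1 | 0 0 0 -0.04 0.1 0 1 | 0 0 0 -0.04 0.1 0 1 | 0 0 0 -0.04 0.1 0 1")

```text
time_s: 33.72
ee_pos: [0.4273, -0.1206, 0.2036]
tcp_rot: [0.0, 1.0, 0.0, 0.0]
wrist_force: [0.3, -0.4, 0.6]
opening: 1.002
finger_force: 0.0
```

Request:
nudge_tcp(rows="0 0 0 -0.04 0.11 0 1 | 0 0 0 0 0.11 0 1 | 0 0 0 0 0.11 0 1 | 0 0 0 0 0.1 0 1 | 0 0 0 0 0.1 0 1 | 0 0 0 0 0 0 1 | 0 0 0 0 0 0 1")

```text
time_s: 34.6
ee_pos: [0.4077, -0.384, 0.2029]
tcp_rot: [-0.001, 1.0, -0.0, -0.0]
wrist_force: [-0.9, 1.1, -0.8]
opening: 1.003
finger_force: 0.0
```

```bash
python3 - <<'E'
from rig import arm, optics, readout
from h import *
t=optics.snapshot("top");s=optics.snapshot("side")
a=t["image"][110:300,170:530];b=s["image"][100:290,210:450]
o=np.hstack([a,b]); o=cv2.resize(o[:,:,::-1],(800,int(190*800/600)),interpolation=cv2.INTER_CUBIC); cv2.imwrite("pics/end.png",o)
t0=np.load("top.npy",allow_pickle=True).item()["image"].astype(int)
print("loco diff",np.abs(t["image"].astype(int)-t0)[140:190,415:512].mean())
E
```

```text
loco diff 10.774432989690721
```

View pics/end.png

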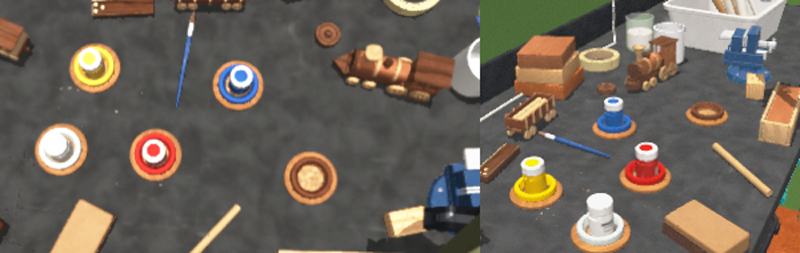

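All four pots stand upright and fully down in their own holders: yellow (95,66), blue (238,85), white (60,148) and red (155,153). The spare (310,178) is empty and the loco is where it was.

```bash
python3 -c "
from rig import arm, optics, readout
print(arm.job_done())"
```

```text
the job is handed in; nothing more can be done
None
```

I swapped the four pots so each stands upright and fully down in the holder of its own colour, with the dark-wood holder empty and the loco in place by eye, and handed the job in at about 35 s of the 125 s allowed.

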